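# Unlock the tight locating block, rock it out of its holder and hold it clear

## Robot

A 6-joint arm with a two-finger parallel gripper is mounted at the origin on a cart in front of the work surface, level with it; the furniture and walls round the work are solid. World frame = base frame: x ahead of the robot, y to its left, z up, the work surface at z = 0. Lengths are in m, angles in rad, forces in N, time in s.
With the tool pointing down it reaches from about 0.3 to 0.95 m from the base axis. Payload 3.1 kg.
Tool frame: the origin (TCP) lies midway between the tips of the shut fingers; the grasp point (between the pads) lies 19 mm behind it (r.hold_point_z is the distance from the TCP to the grasp point, in m); z points along the fingers, y is the line along which they close (so a half turn about z gives the same grasp; the last joint's range is limited). The gripper opens to 85 mm and grips with 20 to 120 N. Pads are 22 mm wide; open, the fingers measure 114 mm over their backs; the gripper's body (76 mm by 85 mm) begins 54 mm behind the grasp point. The pads swing forward as they close: fully open they stand 13 mm farther back than shut.
Start: joints at [1.217, 0.308, 1.634, -0, 1.2, -0.07], TCP at [0.175, 0.6, 0.231] pointing down, gripper open.
Joint ranges: [-3.06, 3.06], [-0.79, 1.96], [0.05, 2.63], [-1.19, 4.34], [0.05, 2.64], [-2.94, 2.94]. Speed limits (rad/s): [2.79, 2.79, 3.14, 3.14, 3.14, 3.14].

## Interface

Orientations are given as a 3x3 rotation matrix whose columns are the frame's x, y, z axes.
In Python, from workcell import monitor, vision, order, r gives the robot as it stands.
- The arm moves only by the tool drive_tool, never from a script. Its argument "series" is a list of rows, each a list of 7 numbers: the opening, from -1 (shut) to 1 (fully open), then the shift along the world's x, y, z in units of 30 mm (1.0 is 30 mm), then the turn, a rotation vector about the world's x, y, z in units of 5 degrees (1.0 is 5 degrees). A call has 1 to 12 rows; each row shifts and turns the commanded pose from where the row before left it; what a row does not reach is not made up. A row lasts 1/8 s, in which the tool goes at most 62.5 mm and 10.7 degrees, less where a joint would pass 70% of its speed; a pose out of reach is approached as far as the arm can. A call is refused whole if a number of a shift passes 1 or a number of a turn 1, either way. A call with a gripper value outside its range is refused whole. The fingers move at their own pace and stop on an object; "force" is the grip in N (left out, the last holds). Time passes only in rows, so rows that do not move let the fingers close. It gives the time, the measured TCP pose, the force, the opening and the grip force at its end, in the units of the state.
- monitor.read_state(): the state, without advancing time (a new reading comes with each control period).
- vision.get_image(name): name is "side" or "top"; returns the picture (384x512x3 uint8, blue, green, red); there is no depth.
- vision.calibration(name): a dict with "vfov" (degrees; the focal length in pixels is half the picture's height over the tangent of half this angle, whatever the lens; pixels are square), "cx", "cy" (the principal point, pixels), "cam_to_world" (4x4, takes a point from camera to world coordinates). Camera axes: x right, y up, looking along -z (the intrinsics and any distortion apply to the point x, -y, -z); pixel columns grow to the right and rows downward; lengths in m; the calibration is good to about 2 mm. A picture is of the moment at which its call begins. calibration takes no time and is no camera call.
- order.hand_in(): hands the job in; it is judged then, once.
Trained networks look in the newest picture that a camera, given by its name, has taken for a name from the list of things; names that differ only in an ending like _2 or _b are one class to them, and where a whole thing is asked for, a point or a joint stands for the part that bears it (a point fixed in the world has none). Each returns a list of dicts, best first, with "conf" (0 to 1); they miss things now and then, are a little off and sometimes report something else, mostly with a low value. They report only what shows in the picture. A call takes as long as a camera call. They do not tell look-alikes from the thing itself.
- vision.search_frame(camera, query): "bbox" ([left, top, right, bottom] as shares, 0 to 1, of the picture: columns of its width, rows of its height, round what is visible of it).
- vision.outline_of(camera, query): "region" (384x512 bool, what is visible of it) and "bbox" ([left, top, right, bottom] as shares, 0 to 1, of the picture: columns of its width, rows of its height, round what is visible of it).
The state is a dict: "clock": time; "joint_pos": joint angles; "qd": joint speeds; "effort": joint torques, N m; "tool_pos": TCP position; "tcp_rot": TCP orientation; "ft_force": force on the tool from outside, world axes, zero at the start; "torque": the same for the moment, N m; "opening": opening from 0.0 (shut) to 1.0 (fully open); "gripper_force": force on a finger pad.
Only numpy, scipy, OpenCV 4.12 (cv2) and the standard library are available. Lean on these libraries where they do the work, as an engineer would, in place of code of your own. Each camera call takes 0.05 s, during which the arm holds its last target. There are 200 camera calls.

## Task

The steel locating block is stuck tight in its holder and locked down by the post beside it. Turn the locking post until the flat side of its D-shaped disc faces the block squarely, then grip the block by its upright lug and work it loose by rocking it from side to side, toward one sprung jaw and then the other, several times over - a straight pull would only lift the whole holder, which must stay standing on the bench. Finish while still holding the block upright over its pocket, just clear, its underside about 2 cm above the jaw housings, and leave the post and the other things on the bench as they are.

Things in the scene. Friction and masses are not known exactly. Their poses are not given: they have to be found in the camera images.
- holder: Holder standing loose on the bench, 1.25 kg; origin on the bench under the pocket's centre. Dark steel base plate, x -35 to +57, y +-62, 10 mm thick (its top is the pocket floor). Aluminium cheeks at x +-15 to +-24 mm, tops z 26, leave the block 1.2 mm play each side. Aluminium jaw housings at y +-38 to +-58, x +-18 mm, tops z 30 (highest round the pocket). The locking post stands on the +x side.
- jaw_left (a joint): Travel of the sprung jaw at holder +y, m: -0.003 (right in) to 0.005; about 0 while it presses on the block. Steel bar 10 mm thick, parallel to x, axis at y 30, z 21 mm. It and its twin press on the block's end faces with about 18 N (1.5 N/mm) and let go when the underside is about 16 mm above the pocket floor.
- jaw_right (a joint): The same jaw at holder -y. Pulled straight up, the block resists with about 20 N, more than the holder weighs, so the holder lifts. Tilted to and fro about x by 0.1 rad or more, centre of rotation at the jaws' height, with each end's up-and-down travel larger than the lift in that time (some 2 mm of lift a stroke), it climbs with little force.
- block: Steel locating block, 0.2 kg; origin at the centre of its underside; when seated 10 mm above the bench and parallel to the holder. Lower part 28 x 50 x 22 mm (x, y, z); on it, central, an upright lug 12 x 36 mm (x, y) from z 22 to 64 mm. Grip the lug across its 36 mm, along y, and rock about x. The post's disc, when locked, overlaps the 8 mm shoulder on its +x side.
- block_grip (a point): Centre of the upper part of the block's lug, 52 mm above the block's underside (62 mm above the bench when seated), 12 mm below the lug's top.
- post (a joint): Angle of the locking post about its upright axis, rad, counter-clockwise from above, -1.6 to 1.6; at 0 the flat side of the disc faces the block squarely (looks along the holder's -x) and the block is free; beyond about 0.4 either way the disc overlaps the block's shoulder and locks it. Stiff (0.04 N m), stays where it is left.
- post_grip (a point): On the post's axis, 36 mm in holder +x from the pocket's centre, 90 mm above the bench, in the middle of the round black knurled grip (25 mm diameter, 77 to 103 mm above the bench, so higher than the block's lug, whose top is at 74 mm). A thin bar on its top points to the flat side. Below: an 18 mm stem and the steel D-disc.
- post_flat (a point): Middle of the flat side of the post's D-shaped disc (54 mm diameter, flat 14 mm from the axis, 33.5 to 40 mm above the bench): the direction from post_grip to here, seen from above, is the way the flat faces.
- rouge_tin: Round polish tin, 62 mm across, 22 mm high, a bystander; origin under its centre.
- charcoal_block: Charcoal soldering block, 48 x 70 x 28 mm, a bystander; origin under its centre.
- ring_clamp: Wooden ring clamp lying along its y axis, 24 x 120 x 24 mm, a bystander; origin under its centre.
Things that resemble listed ones, but are neither listed nor needed, are in the scene too. What is shaped like the holder but turquoise is not meant.

How it is judged:
On the way, in this order (a step that is already met when the one before it is completed fails the run):
1. the post is turned so that its flat side faces the block (within 0.26 rad), the block still seated (value of joint post between -0.26 and 0.26 rad and z of block in the frame of holder below 0.026 m), for 0.2 s.
2. the block, still between the jaws, is rocked at least 0.06 rad toward the holder's +y side (angle between the z axis of block and the z axis of holder, either way round above 0.06 rad and y of block_grip in the frame of holder above 0.001 m and z of block in the frame of holder below 0.026 m), for 0.05 s.
3. the block, still between the jaws, is rocked at least 0.06 rad toward the holder's -y side (angle between the z axis of block and the z axis of holder, either way round above 0.06 rad and y of block_grip in the frame of holder below -0.001 m and z of block in the frame of holder below 0.026 m), for 0.05 s.
4. the block is free of the holder and held over it (z of block in the frame of holder between 0.034 and 0.08 m and horizontal distance between block and holder below 0.03 m and contact force between the fingers and block above 1 N and contact force between block and holder below 0.1 N), for 0.2 s.
At the end, for the whole second after the job is handed in: Fingers hold the block still and upright (10 degrees), over its pocket (30 mm), underside 4 to 50 mm above the jaw housings, touching nothing of the holder; the holder stands flat on the bench (3 mm, 0.03 rad), the post's flat faces the block (0.35 rad) (all of step 4 and angle between block's own z axis and vertical below 0.17 rad and linear speed of block below 0.02 m/s and value of joint post between -0.35 and 0.35 rad and height (world z) of holder below 0.003 m and angle between holder's own z axis and vertical below 0.03 rad); the arm keeps its last pose, push and grip.
It fails at once if the holder is lifted off the bench (over 10 mm) or tipped (over 0.15 rad) (height (world z) of holder above 0.01 m or angle between holder's own z axis and vertical above 0.15 rad).
It fails at once if the round tin is moved more than 30 mm (distance of rouge_tin from where it was at the start of the episode above 0.03 m).
It fails at once if the charcoal block is moved more than 30 mm (distance of charcoal_block from where it was at the start of the episode above 0.03 m).
It fails at once if the ring clamp is moved more than 30 mm (distance of ring_clamp from where it was at the start of the episode above 0.03 m).
It also fails if it takes over 51 s, if anything falls off the work surface, if the arm or the gripper's body presses on something with over 40 N, if the wrist force passes 120 N, or if a joint passes its speed limit or range.

## Working session

There is one attempt and no reset: what is moved stays moved. The work goes in short steps, Python scripts to look and compute and a tool call to move; the robot and the scene stay as the last step left them, time stands still between calls to the robot, and variables do not carry over. Pictures are saved under pics/ and viewed, at most 10 in all, crops included, and the job is handed in when it is done.

Besides the shell and the picture viewer there is one more tool, called after "Call:" as name(argument=value, ...), one argument or row to a line, values as JSON. drive_tool: Moves the arm, as the interface text tells. Its arguments: {"type":"object","properties":{"series":{"type":"array"},"force":{"type":"number"}},"required":["series"]}

```bash
mkdir -p pics; cat > h.py <<'E'
import numpy as np, cv2
from workcell import monitor, vision, order, r
def K(n):
    c=vision.calibration(n); f=192/np.tan(np.radians(c['vfov'])/2); return c,f
def proj(n,P):
    c,f=K(n); T=np.linalg.inv(np.array(c['cam_to_world'])); p=(T[:3,:3]@np.atleast_2d(P).T).T+T[:3,3]
    return np.c_[c['cx']+f*p[:,0]/-p[:,2], c['cy']-f*p[:,1]/-p[:,2]]
def ray(n,u,v,z):
    c,f=K(n); T=np.array(c['cam_to_world']); d=T[:3,:3]@np.array([(u-c['cx'])/f,-(v-c['cy'])/f,-1]); o=T[:3,3]
    return o+d*(z-o[2])/d[2]
E
python3 - <<'E'
from h import *
for n in('top','side'):
    cv2.imwrite(f'pics/{n}0.png',vision.get_image(n)); c=vision.calibration(n); print({k:(np.round(v,3).tolist()) for k,v in c.items() if not isinstance(v,str)})
    for q in('holder','block','post','rouge_tin','charcoal_block','ring_clamp'):
        print(n,q,[(round(d['conf'],2),np.round(np.array(d['bbox'])*[512,384,512,384]).tolist()) for d in vision.search_frame(n,q)[:3]])
print(monitor.read_state(), r.hold_point_z)
E
```

```text
{'vfov': 48.683, 'cx': 264.05, 'cy': 193.374, 'cam_to_world': [[0.008, 0.985, -0.173, 0.366], [-1.0, 0.01, 0.012, -0.231], [0.014, 0.173, 0.985, 1.031], [0.0, 0.0, 0.0, 1.0]]}
top holder [(0.9, [244.0, 192.0, 300.0, 256.0]), (0.89, [167.0, 187.0, 223.0, 240.0])]
top block [(0.64, [320.0, 199.0, 346.0, 224.0]), (0.51, [182.0, 210.0, 201.0, 230.0])]
top post [(0.87, [253.0, 207.0, 274.0, 230.0]), (0.57, [166.0, 189.0, 227.0, 239.0]), (0.57, [186.0, 192.0, 208.0, 214.0])]
top rouge_tin [(0.65, [320.0, 200.0, 347.0, 225.0]), (0.44, [186.0, 192.0, 208.0, 218.0])]
top charcoal_block [(0.95, [173.0, 123.0, 204.0, 147.0])]
top ring_clamp [(0.79, [153.0, 262.0, 206.0, 273.0]), (0.37, [183.0, 192.0, 208.0, 215.0])]
{'vfov': 45.603, 'cx': 256.223, 'cy': 194.232, 'cam_to_world': [[0.866, -0.373, 0.333, 0.882], [0.5, 0.63, -0.594, -0.884], [0.012, 0.681, 0.732, 0.88], [0.0, 0.0, 0.0, 1.0]]}
side holder [(0.94, [211.0, 180.0, 264.0, 241.0]), (0.86, [253.0, 149.0, 303.0, 196.0])]
side block [(0.76, [263.0, 150.0, 280.0, 174.0]), (0.48, [340.0, 181.0, 367.0, 206.0])]
side post [(0.69, [278.0, 149.0,
[... 341 characters left out ...]
22e+00, -6.96712093e-02]), 'qd': array([4.63957473e-04, 1.63249267e-03, 1.49868601e-04, 2.23092313e-03,
       1.45002730e-05, 1.90661072e-03]), 'effort': array([ 5.30177203e-04, -4.15123236e+01, -2.77007443e+01, -2.94520432e-04,
        7.54585908e-04,  3.03922882e-06]), 'tool_pos': array([0.17506209, 0.60001173, 0.23132461]), 'tcp_rot': array([[-9.59987083e-01,  2.80044276e-01,  5.94009890e-05],
       [ 2.80044280e-01,  9.59987081e-01,  7.76599442e-05],
       [-3.52759592e-05,  9.11874505e-05, -9.99999995e-01]]), 'ft_force': array([-0.33081927, -0.17712355,  0.22024386]), 'torque': array([-0.01668227,  0.05755103,  0.00737784]), 'gripper_force': 0.0, 'opening': 1.0018661135736593} 0.0187
```

```bash
python3 - <<'E'
from h import *
print(vision.calibration('top').keys(), {k:v for k,v in vision.calibration('top').items() if isinstance(v,str)})
t=cv2.imread('pics/top0.png'); s=cv2.imread('pics/side0.png')
cv2.imwrite('pics/a.png',cv2.resize(t[110:290,130:370],None,fx=3.3,fy=3.3,interpolation=cv2.INTER_CUBIC))
cv2.imwrite('pics/b.png',cv2.resize(s[120:290,180:400],None,fx=3.5,fy=3.5,interpolation=cv2.INTER_CUBIC))
E
```

```text
dict_keys(['vfov', 'cx', 'cy', 'cam_to_world']) {}
```

View pics/a.png

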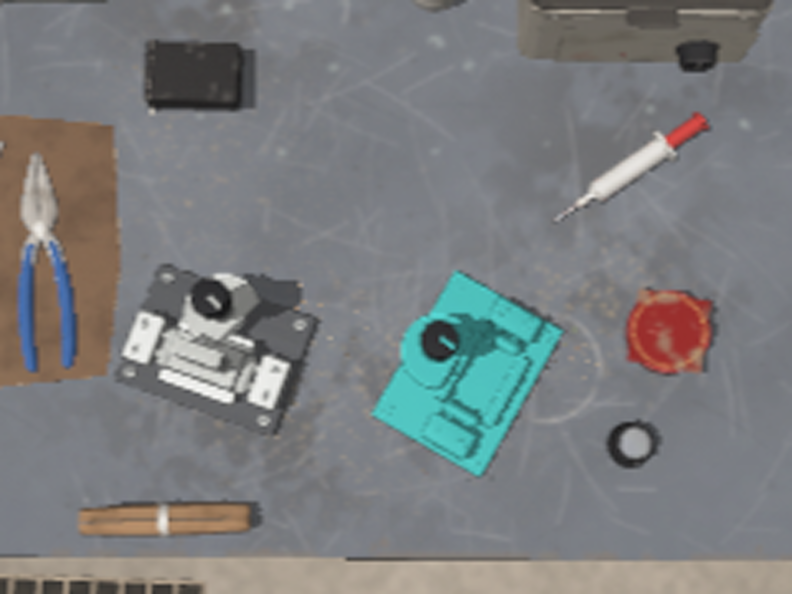

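View pics/b.png

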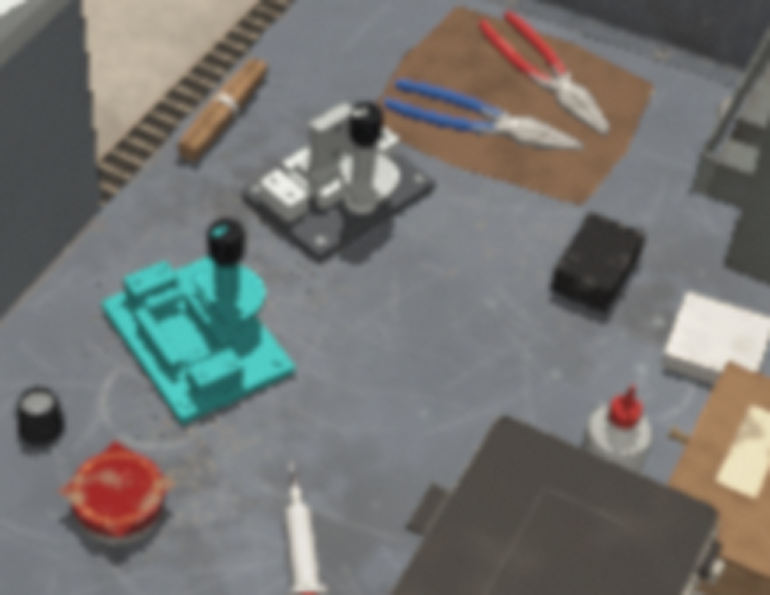

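The top view shows the grey holder at about pixel (195,214), with its post knob at (194,200). The turquoise look-alike is at (272,224), knob (263,213). Two other round dark things could be mistaken for the knob: the lens or jar at (322,243) and the toolbox knob at (341,126). I choose the grey holder with the block and check it in a close crop.

```bash
python3 - <<'E'
from h import *
t=cv2.imread('pics/top0.png'); s=cv2.imread('pics/side0.png')
a=cv2.resize(t[180:250,155:235],None,fx=9,fy=9,interpolation=cv2.INTER_CUBIC)[:590,:]
b=cv2.resize(s[140:200,245:310],None,fx=9,fy=9,interpolation=cv2.INTER_CUBIC)
cv2.imwrite('pics/c.png',a); cv2.imwrite('pics/d.png',b)
# mask of the holder base & initial fit
for n in('top','side'):
  for q in('holder','block','post'):
    for d in vision.outline_of(n,q)[:2]:
      m=d['region'].astype(np.uint8); cs=max(cv2.findContours(m,0,2)[0],key=cv2.contourArea)
      R=cv2.minAreaRect(cs); print(n,q,round(d['conf'],2),m.sum(),np.round(cv2.boxPoints(R),1).tolist())
E
```

```text
top holder 0.97 1969 [[239.60000610351562, 234.39999389648438], [265.20001220703125, 189.60000610351562], [300.8999938964844, 209.89999389648438], [275.29998779296875, 254.6999969482422]]
top holder 0.57 1727 [[164.39999389648438, 224.3000030517578], [179.60000610351562, 184.8000030517578], [227.1999969482422, 203.10000610351562], [212.0, 242.60000610351562]]
top block 0.65 247 [[179.89999389648438, 221.3000030517578], [183.8000030517578, 209.60000610351562], [204.5, 216.5], [200.60000610351562, 228.1999969482422]]
top post 0.86 362 [[181.5, 203.5], [197.5, 187.5], [210.0, 200.0], [194.0, 216.0]]
top post 0.86 333 [[248.3000030517578, 222.0], [257.0, 201.60000610351562], [272.79998779296875, 208.39999389648438], [264.1000061035156, 228.8000030517578]]
side holder 0.77 1756 [[207.39999389648438, 204.89999389648438], [245.6999969482422, 179.89999389648438], [272.3999938964844, 220.89999389648438], [234.10000610351562, 245.89999389648438]]
side holder 0.59 1103 [[248.89999389648438, 174.5], [285.5, 147.39999389648438], [304.6000061035156, 173.10000610351562], [268.0, 200.1999969482422]]
side block 0.62 218 [[263.3999938964844, 170.0], [272.1000061035156, 148.1999969482422], [283.70001220703125, 152.89999389648438], [275.0, 174.60000610351562]]
side post 0.93 356 [[231.89999389648438, 185.8000030517578], [247.6999969482422, 180.8000030517578], [256.6000061035156, 209.0], [240.8000030517578, 214.0]]
side post 0.53 302 [[273.0, 151.89999389648438], [287.3999938964844, 148.10000610351562], [294.70001220703125, 175.1999969482422], [280.20001220703125, 179.10000610351562]]
```

View pics/c.png

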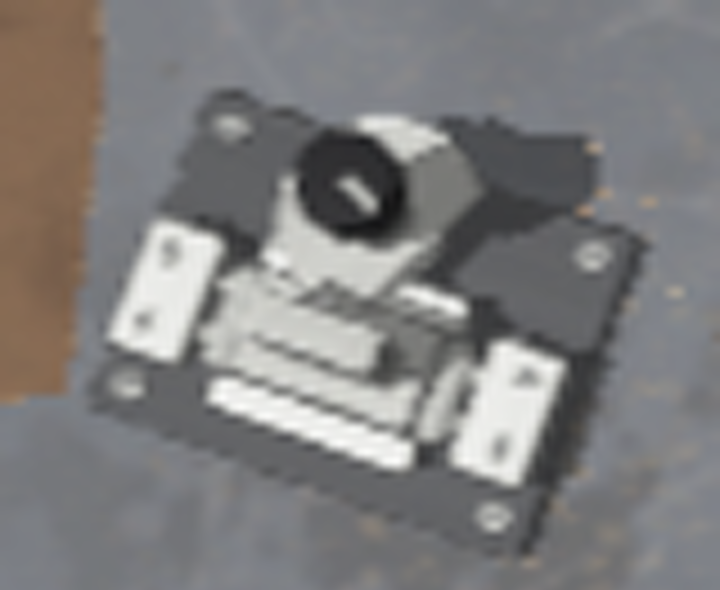

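View pics/d.png

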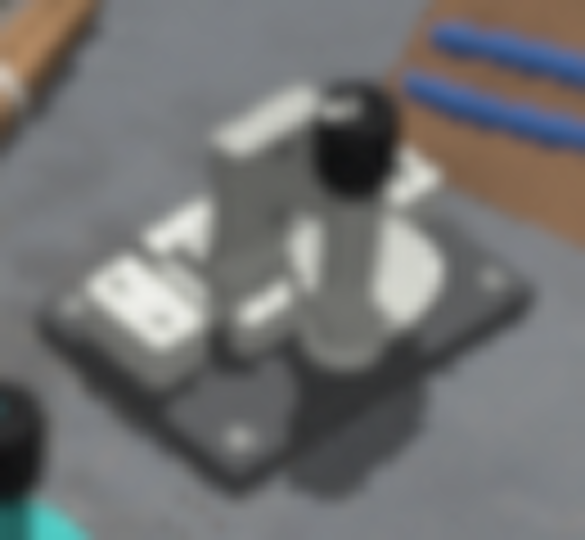

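```bash
cat > fit.py <<'E'
from h import *
from scipy.optimize import least_squares
T=[(57,62,10,215,92),(57,-62,10,646,240),(-35,-62,10,525,552),(-35,62,10,92,400),(18,58,30,155,220),(18,38,30,225,243),(-18,38,30,175,362),(-18,58,30,108,337),(18,-38,30,495,338),(18,-58,30,567,360),(-18,-58,30,518,487),(-18,-38,30,450,462),(36,0,100,351,186)]
S=[(18,-58,30,155,352),(18,-38,30,210,320),(-18,-38,30,130,252),(-18,-58,30,88,290),(57,-62,10,235,485),(-35,-62,10,40,320),(57,62,10,535,290),(-6,-18,74,212,135),(6,-18,74,240,155),(36,0,90,356,140)]
T=np.array(T,float);S=np.array(S,float)
T[:,3:]=T[:,3:]/9+[155,180]; S[:,3:]=S[:,3:]/9+[245,140]
T[:,3:]-=.4; S[:,3:]-=.4
def W(p,q): 
    c,s=np.cos(p[2]),np.sin(p[2]); q=np.atleast_2d(q)/1000; return np.c_[p[0]+c*q[:,0]-s*q[:,1],p[1]+s*q[:,0]+c*q[:,1],q[:,2]]
def res(p,sets): return np.concatenate([(proj(n,W(p,A[:,:3]))-A[:,3:]).ravel() for n,A in sets])
if __name__=='__main__':
  x0=[*ray('top',195,216,.02)[:2],-.34]
  for sets in([('top',T)],[('side',S)],[('top',T),('side',S)]):
    f=least_squares(res,x0,args=(sets,),loss='soft_l1'); print(np.round(f.x,4),'rms',np.sqrt(np.mean(f.fun**2)))
  p=f.x; print(np.round(res(p,[('top',T)]).reshape(-1,2),1).tolist(),np.round(res(p,[('side',S)]).reshape(-1,2),1).tolist())
  np.save('p.npy',p)
  c=cv2.imread('pics/top0.png')[180:250,155:235]; c=cv2.resize(c,None,fx=9,fy=9,interpolation=cv2.INTER_CUBIC)
  # sample disc-plane ring brightness: for angle
  im=cv2.imread('pics/top0.png').mean(2).astype(np.float32)
  for rad in (20,24):
    a=np.arange(-180,180,10); P=W(p,np.c_[36+rad*np.cos(np.radians(a)),rad*np.sin(np.radians(a)),np.full(len(a),40)])
    q=proj('top',P)+.0; v=cv2.remap(im,q[:,0].astype(np.float32)[None],q[:,1].astype(np.float32)[None],1)[0]
    print(rad,dict(zip(a.tolist(),v.astype(int).tolist())))
  a=np.arange(-180,180,10);P=W(p,np.c_[36+5*np.cos(np.radians(a)),5*np.sin(np.radians(a)),np.full(len(a),104)])
  q=proj('top',P); v=cv2.remap(im,q[:,0].astype(np.float32)[None],q[:,1].astype(np.float32)[None],1)[0]
  print('bar',dict(zip(a.tolist(),v.astype(int).tolist())))
  for n,A in(('top',T),('side',S)):
    im0=cv2.imread(f'pics/{n}0.png'); x0,y0=((155,180) if n=='top' else (245,140))
E
python3 fit.py
```

```text
[ 0.4797 -0.0743 -0.3331] rms 0.4584219485392282
[ 0.4824 -0.0769 -0.333 ] rms 0.5008905810497989
[ 0.4804 -0.0747 -0.3285] rms 0.6395344953791307
[[-0.2, -0.9], [-0.4, -0.7], [-0.2, 0.6], [-0.5, 0.3], [0.5, -0.9], [0.6, -0.7], [0.6, 0.3], [0.1, 0.3], [0.6, -0.7], [0.5, -0.4], [0.6, -0.1], [0.2, -0.2], [-0.2, -0.9]] [[0.4, -0.7], [-0.1, -0.6], [-0.2, -0.2], [-1.2, -1.1], [0.1, -1.4], [-1.1, -1.8], [0.1, -1.1], [-0.3, -0.4], [-0.4, -0.2], [-0.0, -0.2]]
20 {-180: 187, -170: 186, -160: 135, -150: 157, -140: 170, -130: 101, -120: 64, -110: 63, -100: 63, -90: 60, -80: 65, -70: 88, -60: 116, -50: 119, -40: 120, -30: 121, -20: 119, -10: 173, 0: 203, 10: 202, 20: 169, 30: 70, 40: 46, 50: 47, 60: 48, 70: 49, 80: 50, 90: 52, 100: 57, 110: 104, 120: 189, 130: 203, 140: 205, 150: 206, 160: 200, 170: 193}
24 {-180: 119, -170: 104, -160: 114, -150: 138, -140: 180, -130: 205, -120: 73, -110: 79, -100: 71, -90: 62, -80: 61, -70: 61, -60: 93, -50: 109, -40: 111, -30: 120, -20: 142, -10: 193, 0: 209, 10: 204, 20: 211, 30: 198, 40: 114, 50: 55, 60: 47, 70: 48, 80: 56, 90: 84, 100: 148, 110: 192, 120: 202, 130: 202, 140: 204, 150: 205, 160: 137, 170: 118}
bar {-180: 64, -170: 73, -160: 87, -150: 115, -140: 144, -130: 162, -120: 155, -110: 132, -100: 98, -90: 75, -80: 62, -70: 52, -60: 50, -50: 49, -40: 48, -30: 48, -20: 48, -10: 48, 0: 48, 10: 47, 20: 47, 30: 48, 40: 48, 50: 48, 60: 48, 70: 49, 80: 49, 90: 49, 100: 49, 110: 50, 120: 50, 130: 51, 140: 58, 150: 59, 160: 58, 170: 52}
```

The grey holder is confirmed: the block's lug is in it, and its jaws and knob are at about (195,200). The knob's bar and the disc's flat face about -113° in the holder frame, so the post is at about +1.16 rad and must turn -66°. I go to the post axis at about (0.5145, -0.086), with the gripper turned by +30°.

Call:
drive_tool(
  series=[
    [1, 0.5, -1, 0, 0, 0, 0.5],
    [1, 0.5, -1, 0, 0, 0, 0.5],
    [1, 0.5, -1, 0, 0, 0, 0.5],
    [1, 0.5, -1, 0, 0, 0, 0.5],
    [1, 0.5, -1, 0, 0, 0, 0.5],
    [1, 0.5, -1, 0, 0, 0, 0.5],
    [1, 0.5, -1, 0, 0, 0, 0.5],
    [1, 0.5, -1, 0, 0, 0, 0.5],
    [1, 0.5, -1, 0, 0, 0, 0.5],
    [1, 0.5, -1, 0, 0, 0, 0.5],
    [1, 0.5, -1, 0, 0, 0, 0.5],
    [1, 0.5, -1, 0, 0, 0, 0.6],
  ],
  force=40,
)

```text
clock: 2.5
tool_pos: [0.3555, 0.2391, 0.2316]
tcp_rot: [[-0.969, -0.248, 0.001], [-0.248, 0.969, 0.0], [-0.001, 0.0, -1.0]]
ft_force: [0.5, 1.3, 0.3]
opening: 1.0
gripper_force: 0.0
```

Call:
drive_tool(
  series=[
    [1, 0.5, -1, 0, 0, 0, 0],
    [1, 0.5, -1, 0, 0, 0, 0],
    [1, 0.5, -1, 0, 0, 0, 0],
    [1, 0.5, -1, 0, 0, 0, 0],
    [1, 0.5, -1, 0, 0, 0, 0],
    [1, 0.5, -1, 0, 0, 0, 0],
    [1, 0.5, -1, 0, 0, 0, 0],
    [1, 0.5, -1, 0, 0, 0, 0],
    [1, 0.5, -1, 0, 0, 0, 0],
    [1, 0.5, -1, 0, 0, 0, 0],
    [1, 0.3, -0.9, 0, 0, 0, 0],
    [1, 0, 0, 0, 0, 0, 0],
  ],
)

```text
clock: 4.0
tool_pos: [0.5146, -0.0886, 0.2314]
tcp_rot: [[-0.97, -0.243, 0.001], [-0.243, 0.97, -0.0], [-0.0, -0.0, -1.0]]
ft_force: [-0.4, 0.4, 0.1]
opening: 1.003
gripper_force: 0.0
```

Call:
drive_tool(
  series=[
    [1, 0, 0.08, -1, 0, 0, 0],
    [1, 0, 0, -1, 0, 0, 0],
    [1, 0, 0, -1, 0, 0, 0],
    [1, 0, 0, -1, 0, 0, 0],
    [1, 0, 0, -0.7, 0, 0, 0],
    [1, 0, 0, -0.65, 0, 0, 0],
    [0.2, 0, 0, 0, 0, 0, 0],
    [-0.2, 0, 0, 0, 0, 0, 0],
    [-0.5, 0, 0, 0, 0, 0, 0],
    [-1, 0, 0, 0, 0, 0, 0],
    [-1, 0, 0, 0, 0, 0, 0],
    [-1, 0, 0, 0, 0, 0, 0],
  ],
)

```text
clock: 5.5
tool_pos: [0.5153, -0.0855, 0.0722]
tcp_rot: [[-0.969, -0.246, 0.003], [-0.246, 0.969, -0.002], [-0.002, -0.002, -1.0]]
ft_force: [-0.6, -3.0, 6.3]
opening: 0.279
gripper_force: 39.9
```

```bash
python3 - <<'E'
from h import *
t=vision.get_image('top'); s=vision.get_image('side')
a=cv2.resize(t[175:245,155:225],(400,400),interpolation=2); b=cv2.resize(s[130:200,240:310],(400,400),interpolation=2)
cv2.imwrite('pics/e.png',np.hstack([a,b]))
E
```

```text
(no output)
```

View pics/e.png

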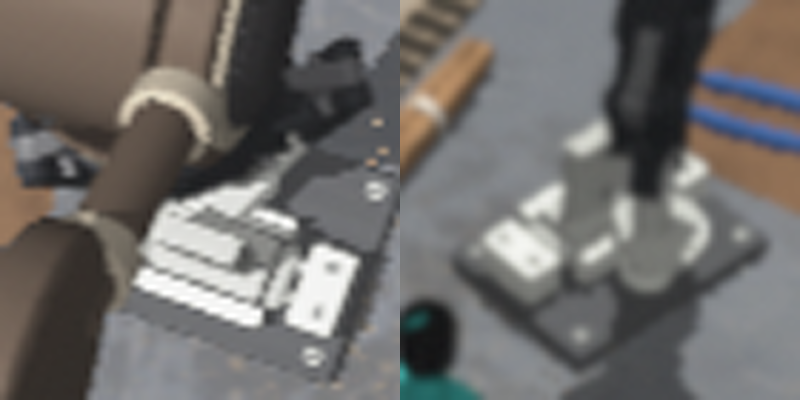

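The knob is gripped, with the pads 24 mm apart. Now I turn it -66.5°.

Call:
drive_tool(
  series=[
    [-1, 0, 0, 0, 0, 0, -1],
    [-1, 0, 0, 0, 0, 0, -1],
    [-1, 0, 0, 0, 0, 0, -1],
    [-1, 0, 0, 0, 0, 0, -1],
    [-1, 0, 0, 0, 0, 0, -1],
    [-1, 0, 0, 0, 0, 0, -1],
    [-1, 0, 0, 0, 0, 0, -1],
    [-1, 0, 0, 0, 0, 0, -1],
    [-1, 0, 0, 0, 0, 0, -1],
    [-1, 0, 0, 0, 0, 0, -1],
    [-1, 0, 0, 0, 0, 0, -1],
    [-1, 0, 0, 0, 0, 0, -1],
  ],
)

```text
clock: 7.1
tool_pos: [0.5151, -0.0861, 0.0722]
tcp_rot: [[-0.696, 0.718, 0.002], [0.718, 0.696, -0.003], [-0.003, -0.0, -1.0]]
ft_force: [-1.9, -5.1, 6.9]
opening: 0.281
gripper_force: 39.9
```

Call:
drive_tool(
  series=[
    [-1, 0, 0, 0, 0, 0, -1],
    [-1, 0, 0, 0, 0, 0, -0.3],
    [-1, 0, 0, 0, 0, 0, 0],
    [-1, 0, 0, 0, 0, 0, 0],
  ],
)

```text
clock: 7.6
tool_pos: [0.515, -0.0862, 0.0722]
tcp_rot: [[-0.612, 0.791, 0.002], [0.791, 0.612, -0.003], [-0.003, -0.0, -1.0]]
ft_force: [-1.1, -4.5, 5.5]
opening: 0.279
gripper_force: 40.0
```

Call:
drive_tool(
  series=[
    [0.3, 0, 0, 0, 0, 0, 0],
    [1, 0, 0, 0, 0, 0, 0],
    [1, 0, 0, 0.5, 0, 0, 0],
    [1, 0, 0, 1, 0, 0, 0],
    [1, 0, 0, 1, 0, 0, 0],
    [1, 0, 1, 1, 0, 0, 1],
    [1, 0, 1, 0, 0, 0, 1],
    [1, 0, 1, 0, 0, 0, 1],
    [1, 0, 1, 0, 0, 0, 1],
    [1, 0, 1, 0, 0, 0, 1],
    [1, 0, 1, 0, 0, 0, 1],
    [1, 0, 1, 0, 0, 0, 0.6],
  ],
)

```text
clock: 9.1
tool_pos: [0.514, 0.1267, 0.1767]
tcp_rot: [[-0.945, 0.328, 0.001], [0.328, 0.945, 0.0], [-0.001, 0.001, -1.0]]
ft_force: [-0.7, 0.0, -0.1]
opening: 1.001
gripper_force: 0.0
```

```bash
python3 - <<'E'
from h import *
t=vision.get_image('top'); s=vision.get_image('side'); cv2.imwrite('pics/top1.png',t); cv2.imwrite('pics/side1.png',s)
t0=cv2.imread('pics/top0.png')
a=cv2.resize(t[180:250,155:235],None,fx=9,fy=9,interpolation=cv2.INTER_CUBIC)[:590,:]; cv2.imwrite('pics/f.png',a)
E
```

```text
(no output)
```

View pics/f.png

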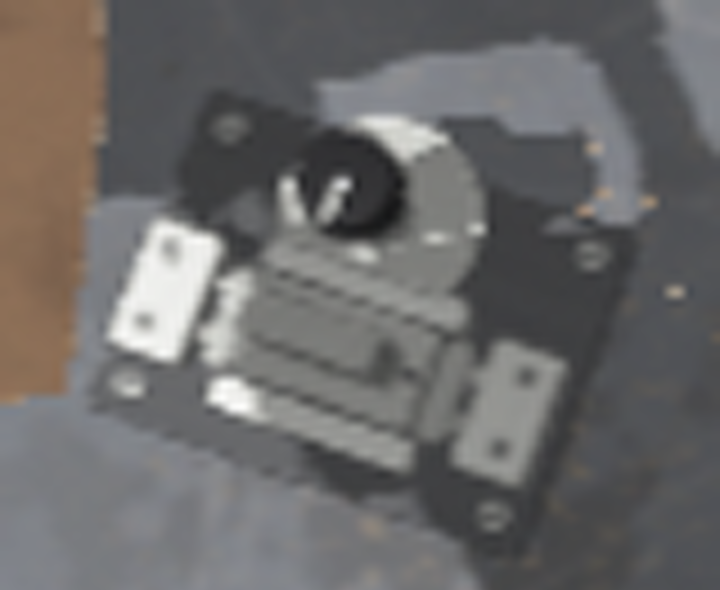

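```bash
python3 - <<'E'
from h import *
from fit import W
p=np.load('p.npy'); c0=proj('top',W(p,[36,0,104]))[0]; print(c0)
for f in('top0','top1'):
    im=cv2.imread(f'pics/{f}.png').mean(2); ctr=np.array([155+350/9,180+187/9])-.4
    v,u=np.mgrid[0:384,0:512]; m=(np.hypot(u-ctr[0],v-ctr[1])<4.6); w=np.where(m,np.clip(im-65,0,None),0)
    P=np.array([ray('top',a,b,.104)[:2] for a,b in zip(u[w>0],v[w>0])]); ww=w[w>0]
    print(np.round(im[194:208,188:202]).astype(int)) if f=='top1' else 0
    mu=(P*ww[:,None]).sum(0)/ww.sum(); C=np.cov(P.T,aweights=ww); e,V=np.linalg.eigh(C); d=V[:,1]
    an=np.degrees(np.arctan2(d[1],d[0])-p[2]); print(f,'bar axis deg in holder',an%180, 'ecc',e, mu)
E
```

```text
[193.16170069 199.09431515]
top0 bar axis deg in holder 64.85336605843874 ecc [1.84937330e-06 1.09716454e-05] [ 0.51016231 -0.08933331]
[[ 63  72  77  65  67  98 119 136 174 201 207 207 208 215]
 [ 61  59  54  49  49  48  48  63  94 159 203 206 207 208]
 [ 57  51  51  49  49  49  49  48  46  87 161 204 205 200]
 [ 56  51  50  51  50  51  50  49  49  45  82 161 173 122]
 [ 73  51  52  51  51  51  51  50  49  50  41  86 120 123]
 [ 52  53  53  59  90  92  52  51  52  51  41  54  99 124]
 [ 56  54  55  94 188 187  53  53  52  51  42  32  91 124]
 [ 79  55  58 132 149  85  54  53  54  49  36  52  99 125]
 [116  57  86 164 162  46  55  55  54  43  28  35  91 124]
 [165  63 127 163 121  57  56  55  47  32  24  47  84 113]
 [161 100 115 123  55  57  55  46  32  27  33  60  96 119]
 [125 116  85  47  39  34  31  29  31  39  65  82  99 120]
 [130 123 115  96  76  63  66  68  62  74  90 100 116 127]
 [114 117 123 123 124 132 156 161 128 108 131 136 125 126]]
top1 bar axis deg in holder 175.0954715315222 ecc [1.98987979e-06 1.21125245e-05] [ 0.5092088  -0.08322219]
```

The flat now faces the block to within about 3°. By the grip on the post, the holder origin is (0.481, -0.0746) with yaw -0.33. Next I go over the lug.

Call:
drive_tool(
  series=[
    [1, -0.2, -1, 0, 0, 0, 0],
    [1, -0.2, -1, 0, 0, 0, 0],
    [1, -0.2, -1, 0, 0, 0, 0],
    [1, -0.2, -1, 0, 0, 0, 0],
    [1, -0.2, -1, 0, 0, 0, 0],
    [1, -0.1, -1, 0, 0, 0, 0],
    [1, 0, -0.71, 0, 0, 0, 0],
    [1, 0, 0, 0, 0, 0, 0],
    [1, 0, 0, 0, 0, 0, 0],
  ],
)

```text
clock: 10.32
tool_pos: [0.4808, -0.0758, 0.176]
tcp_rot: [[-0.944, 0.331, 0.0], [0.331, 0.944, 0.0], [0.0, 0.0, -1.0]]
ft_force: [0.1, 0.4, -0.7]
opening: 1.0
gripper_force: 0.0
```

Call:
drive_tool(
  series=[
    [1, 0, 0.04, -1, 0, 0, 0],
    [1, 0, 0, -1, 0, 0, 0],
    [1, 0, 0, -1, 0, 0, 0],
    [1, 0, 0, -0.9, 0, 0, 0],
    [1, 0, 0, -0.53, 0, 0, 0],
    [1, 0, 0, 0, 0, 0, 0],
    [0.3, 0, 0, 0, 0, 0, 0],
    [0, 0, 0, 0, 0, 0, 0],
    [-0.3, 0, 0, 0, 0, 0, 0],
    [-0.6, 0, 0, 0, 0, 0, 0],
    [-1, 0, 0, 0, 0, 0, 0],
    [-1, 0, 0, 0, 0, 0, 0],
  ],
  force=40,
)

```text
clock: 11.82
tool_pos: [0.482, -0.0748, 0.044]
tcp_rot: [[-0.944, 0.33, 0.002], [0.33, 0.944, -0.0], [-0.002, 0.0, -1.0]]
ft_force: [-0.1, 1.4, 6.3]
opening: 0.414
gripper_force: 41.2
```

Call:
drive_tool(
  series=[
    [-1, 0, 0, 0, 0, 0, 0],
    [-1, 0, 0, 0, 0, 0, 0],
  ],
  force=100,
)

```text
clock: 12.08
tool_pos: [0.4819, -0.0748, 0.0442]
tcp_rot: [[-0.944, 0.33, 0.002], [0.33, 0.944, -0.0], [-0.001, 0.0, -1.0]]
ft_force: [-1.6, 1.3, 7.9]
opening: 0.403
gripper_force: 98.8
```

```bash
python3 - <<'E'
from h import *
s=vision.get_image('side'); st=monitor.read_state(); print(st['ft_force'],st['torque'],st['tool_pos'])
cv2.imwrite('pics/g.png',cv2.resize(s[120:205,230:320],None,fx=6,fy=6,interpolation=2))
E
```

```text
[-2.36799667  0.84809695  7.59961164] [ 0.19365758  0.30004328 -0.0170058 ] [ 0.48194191 -0.07480181  0.04420776]
```

View pics/g.png

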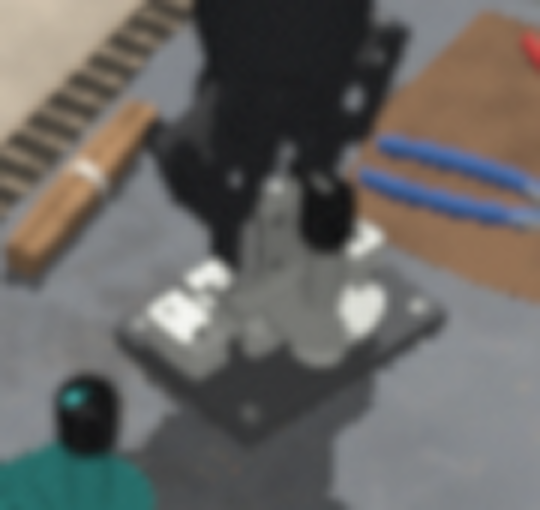

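The lug is gripped between the pads, with the holder standing and the post clear. First I rock gently toward +y.

Call:
drive_tool(
  series=[
    [-1, 0.008, 0.024, 0.025, -0.38, 0.13, 0],
    [-1, 0.008, 0.024, 0.025, -0.38, 0.13, 0],
    [-1, 0.008, 0.024, 0.025, -0.38, 0.13, 0],
  ],
)

```text
clock: 12.5
tool_pos: [0.483, -0.0719, 0.0463]
tcp_rot: [[-0.943, 0.33, -0.032], [0.332, 0.938, -0.099], [-0.003, -0.103, -0.995]]
ft_force: [-0.5, 3.9, 7.4]
opening: 0.399
gripper_force: 99.1
```

Call:
drive_tool(
  series=[
    [-1, -0.015, -0.043, 0.013, 0.62, -0.21, 0],
    [-1, -0.015, -0.043, 0.013, 0.62, -0.21, 0],
    [-1, -0.015, -0.043, 0.013, 0.62, -0.21, 0],
    [-1, -0.015, -0.043, 0.013, 0.62, -0.21, 0],
  ],
)

```text
clock: 13.0
tool_pos: [0.4806, -0.0781, 0.0468]
tcp_rot: [[-0.944, 0.327, 0.042], [0.329, 0.937, 0.117], [-0.001, 0.124, -0.992]]
ft_force: [0.6, -0.1, -1.5]
opening: 0.401
gripper_force: 99.9
```

```bash
python3 - <<'E'
from h import *
s=vision.get_image('side'); st=monitor.read_state(); print(st['ft_force'],st['torque'],st['tool_pos'],st['tcp_rot'][:,2])
cv2.imwrite('pics/i.png',cv2.resize(s[120:205,230:320],None,fx=6,fy=6,interpolation=2))
E
```

```text
[0.8536778  2.30299941 0.441253  ] [ 0.60469619 -0.36496905  0.12673794] [ 0.48045337 -0.07860254  0.04698111] [ 0.04185822  0.11873001 -0.99204389]
```

View pics/i.png

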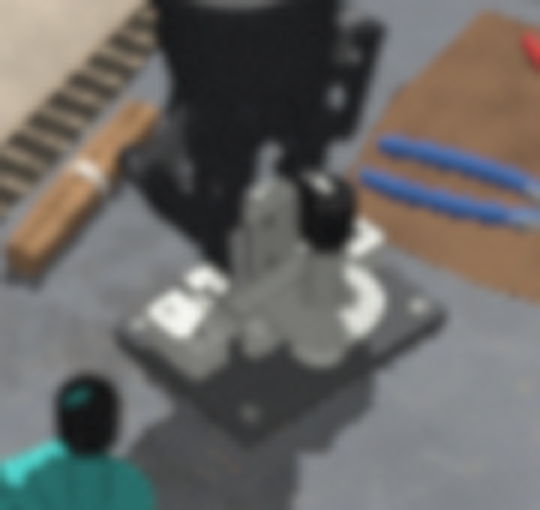

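The block rocks to -y by 0.12 rad, up about 3 mm, and the holder stays flat. I continue with strokes of 2 mm lift each.

Call:
drive_tool(
  series=[
    [-1, 0.018, 0.051, 0.017, -0.68, 0.235, 0],
    [-1, 0.018, 0.051, 0.017, -0.68, 0.235, 0],
    [-1, 0.018, 0.051, 0.017, -0.68, 0.235, 0],
    [-1, 0.018, 0.051, 0.017, -0.68, 0.235, 0],
    [-1, -0.019, -0.055, 0.017, 0.68, -0.235, 0],
    [-1, -0.019, -0.055, 0.017, 0.68, -0.235, 0],
    [-1, -0.019, -0.055, 0.017, 0.68, -0.235, 0],
    [-1, -0.019, -0.055, 0.017, 0.68, -0.235, 0],
    [-1, 0.021, 0.06, 0.017, -0.68, 0.235, 0],
    [-1, 0.021, 0.06, 0.017, -0.68, 0.235, 0],
    [-1, 0.021, 0.06, 0.017, -0.68, 0.235, 0],
    [-1, 0.021, 0.06, 0.017, -0.68, 0.235, 0],
  ],
)

```text
clock: 14.55
tool_pos: [0.4826, -0.0708, 0.053]
tcp_rot: [[-0.944, 0.328, -0.043], [0.331, 0.936, -0.122], [-0.0, -0.129, -0.992]]
ft_force: [-1.4, 1.2, 4.7]
opening: 0.397
gripper_force: 103.4
```

Call:
drive_tool(
  series=[
    [-1, -0.022, -0.065, 0.017, 0.68, -0.235, 0],
    [-1, -0.022, -0.065, 0.017, 0.68, -0.235, 0],
    [-1, -0.022, -0.065, 0.017, 0.68, -0.235, 0],
    [-1, -0.022, -0.065, 0.017, 0.68, -0.235, 0],
    [-1, 0.024, 0.069, 0.017, -0.68, 0.235, 0],
    [-1, 0.024, 0.069, 0.017, -0.68, 0.235, 0],
    [-1, 0.024, 0.069, 0.017, -0.68, 0.235, 0],
    [-1, 0.024, 0.069, 0.017, -0.68, 0.235, 0],
    [-1, -0.025, -0.073, 0.017, 0.68, -0.235, 0],
    [-1, -0.025, -0.073, 0.017, 0.68, -0.235, 0],
    [-1, -0.025, -0.073, 0.017, 0.68, -0.235, 0],
    [-1, -0.025, -0.073, 0.017, 0.68, -0.235, 0],
  ],
)

```text
clock: 16.05
tool_pos: [0.481, -0.0788, 0.0613]
tcp_rot: [[-0.944, 0.328, 0.042], [0.33, 0.936, 0.119], [0.0, 0.126, -0.992]]
ft_force: [-1.7, 4.8, 11.6]
opening: 0.402
gripper_force: 104.6
```

Call:
drive_tool(
  series=[
    [-1, 0.026, 0.077, 0.02, -0.68, 0.235, 0],
    [-1, 0.026, 0.077, 0.02, -0.68, 0.235, 0],
    [-1, 0.026, 0.077, 0.02, -0.68, 0.235, 0],
    [-1, 0.026, 0.077, 0.02, -0.68, 0.235, 0],
    [-1, -0.027, -0.08, 0.03, 0.68, -0.235, 0],
    [-1, -0.027, -0.08, 0.03, 0.68, -0.235, 0],
    [-1, 0, 0, 0.03, 0, 0, 0],
    [-1, 0, 0, 0.03, 0, 0, 0],
  ],
)

```text
clock: 17.05
tool_pos: [0.4808, -0.0748, 0.0648]
tcp_rot: [[-0.944, 0.33, -0.003], [0.33, 0.944, -0.003], [0.002, -0.003, -1.0]]
ft_force: [0.3, -0.6, -2.0]
opening: 0.398
gripper_force: 103.0
```

The force on the tool is just the block's weight, so the block is free. I raise it by 19 mm.

Call:
drive_tool(
  series=[
    [-1, 0, 0, 0.1, 0, 0, 0],
    [-1, 0, 0, 0.15, 0, 0, 0],
    [-1, 0, 0, 0.15, 0, 0, 0],
    [-1, 0, 0, 0.15, 0, 0, 0],
    [-1, 0, 0, 0.08, 0, 0, 0],
    [-1, 0, 0, 0, 0, 0, 0],
    [-1, 0, 0, 0, 0, 0, 0],
    [-1, 0, 0, 0, 0, 0, 0],
    [-1, 0, 0, 0, 0, 0, 0],
    [-1, 0, 0, 0, 0, 0, 0],
  ],
)

```text
clock: 18.3
tool_pos: [0.481, -0.0748, 0.0837]
tcp_rot: [[-0.944, 0.33, -0.002], [0.33, 0.944, -0.002], [0.001, -0.002, -1.0]]
ft_force: [0.4, -0.1, -2.7]
opening: 0.403
gripper_force: 103.0
```

```bash
python3 - <<'E'
from h import *
s=vision.get_image('side'); st=monitor.read_state(); print(st['ft_force'],st['tool_pos'],st['gripper_force'])
cv2.imwrite('pics/j.png',cv2.resize(s[120:205,230:320],None,fx=6,fy=6,interpolation=2))
E
```

```text
[ 0.0719719  -0.28995254 -1.49446659] [ 0.48102069 -0.07482154  0.08374815] 102.96801924705505
```

View pics/j.png

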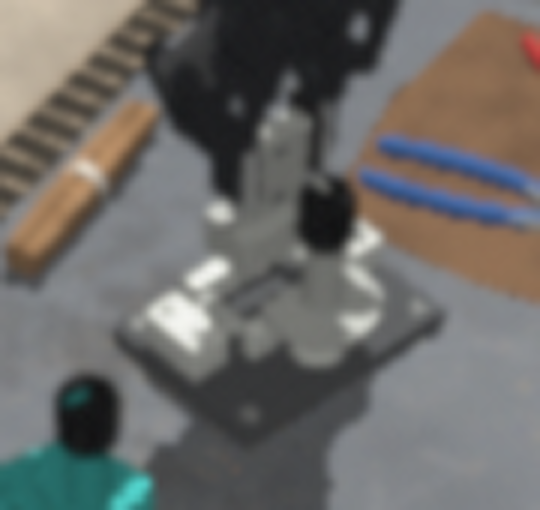

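The block hangs upright above its empty pocket at about crop pixel (265,220). The holder stands flat and the post is unchanged.

```bash
python3 -c "
from workcell import order
print(order.hand_in())"
```

```text
the job is handed in; nothing more can be done
None
```

The job is handed in, with no verdict returned: the post's flat faces the block to within about 3°, and the block was rocked free and is held upright about 2 cm above the jaw housings, with the holder still flat on the bench.

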